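# Put the extension bars back in their spring clips

### The arm

A 6-joint arm with a two-finger parallel gripper is mounted at the origin on the work surface. World frame = base frame: x ahead of the robot, y to its left, z up, the work surface at z = 0. Lengths are in mm, angles in rad, forces in N, time in s.
With the tool pointing down it reaches from about 300 to 775 mm from the base axis. Payload 14.6 kg.
Tool frame: the origin (TCP) lies at the very end of the fingers, on their centre line; the grasp point (between the pads) lies 19 mm behind it; z points along the fingers, y is the line along which they close (so a half turn about z gives the same grasp; the last joint's range is limited). The gripper opens to 94 mm and grips with 3 to 60 N. Pads are 16 mm wide; open, the fingers measure 119 mm over their backs; the gripper's body (75 mm by 177 mm) begins 78 mm behind the grasp point.
Start: joints at [1.049, 0.3, 1.521, -0, 1.321, -0.067], TCP at [241.601, 494.083, 205.446] pointing down, gripper open.
Joint ranges: [-3.03, 3.03], [-0.79, 2.21], [0.23, 2.52], [-1.04, 4.18], [0, 3.07], [-2.55, 2.55]. Speed limits (rad/s): [2.22, 2.22, 2.57, 3.14, 3.14, 3.14].

### API

Orientations are given as [roll, pitch, yaw] about the fixed x, y, z axes, in that order (R = Rz(yaw) Ry(pitch) Rx(roll)).
In Python, from cell import manip gives the robot as it stands.
- The arm moves only by the tool servo_tool, never from a script. Its argument "rows" is a list of rows, each a list of 7 numbers: the turn, a rotation vector about the world's x, y, z in degrees, then the shift along the world's x, y, z in mm, then the closure, from 0 (fully open) to 1 (shut). In form: [[rx, ry, rz, dx, dy, dz, fingers], ...]. A call has 1 to 20 rows; each row shifts and turns the commanded pose from where the row before left it; what a row does not reach is not made up. A row lasts 1/8 s, in which the tool goes at most 62.5 mm and 10.7 degrees, less where a joint would pass 70% of its speed; a pose out of reach is approached as far as the arm can. A call with a gripper value outside its range is refused whole. The fingers move at their own pace and stop on an object; "grip_force" is the grip in N (left out, the last holds). Time passes only in rows, so rows that do not move let the fingers close. It gives the time, the measured TCP pose, the force, the opening and the grip force at its end, in the units of the state.
- manip.read_state(): the state, without advancing time (a new reading comes with each control period).
- manip.camera(name): name is "side" or "top"; returns the picture (400x640x3 uint8, red, green, blue); there is no depth.
- manip.camera_info(name): a dict with "fx", "fy", "cx", "cy" (pixels), "D" ([k1, k2, p1, p2, k3] as OpenCV has them; the pictures are not rectified), "position" and "rotation" of the camera in the world. Camera axes: x right, y down, z forward; pixel columns grow to the right and rows downward; lengths in mm; the calibration is good to about 2 mm. A picture is of the moment at which its call begins. camera_info takes no time and is no camera call.
- manip.sign_off(): hands the job in; it is judged then, once.
The state is a dict: "clock": time; "joints": joint angles; "qd": joint speeds; "effort": joint torques, N m; "eef_pos": TCP position; "eef_rot": TCP orientation; "wrist_force": force on the tool from outside, world axes, zero at the start; "moment": the same for the moment, N m; "finger_gap": finger opening in mm; "finger_force": force on a finger pad.
Only numpy, scipy, OpenCV 4.12 (cv2) and the standard library are available. Lean on these libraries where they do the work, as an engineer would, in place of code of your own. Each camera call takes 0.05 s, during which the arm holds its last target. There are 200 camera calls.

### The job

Move the wheel socket that was left standing in the long clip into the empty steel tray, and put both extension bars away: press the long bar down past the sprung jaw of the long clip (the one with its forks wider apart) and the short bar into the short clip, each until it lies fully home in both forks with the jaw closed over it. Leave everything else on the bench where it is.

Things in the scene. Friction and masses are not known exactly. Their poses are not given: they have to be found in the camera images.
- long_bar: the longer steel extension bar, loose: 200 mm long overall, a round shank of diameter 20 mm and length 156 mm between two square heads, each 22 mm long and 26 x 26 mm. Origin: middle of the bar, on its axis; x runs along the bar (both ends are alike). Lies flat on the bench on its square heads, axis 13 mm above the bench, any yaw.
- short_bar: the shorter steel extension bar, loose: 148 mm long overall, a round shank of diameter 20 mm and length 112 mm between two square heads, each 18 mm long and 26 x 26 mm. Origin: middle of the bar, on its axis; x runs along the bar (both ends are alike). Lies flat on the bench on its square heads, axis 13 mm above the bench, any yaw.
- long_clip: fixed spring clip for one bar. Grey base 140 (x) x 84 x 8 mm; origin: centre of its underside. The seated bar lies along clip x, its axis at y 0, z 45 mm. Two steel forks at x = -62 and +62 mm, 8 mm thick, slot 24 mm wide, bottom at z 35; -y tine rises to z 75 then flares out to 86, +y tine to 53. Jaw on the +y side. Fingers have room at |x| < 25 down to z 20 mm.
- short_clip: fixed spring clip for one bar. Grey base 100 (x) x 84 x 8 mm; origin: centre of its underside. The seated bar lies along clip x, its axis at y 0, z 45 mm. Two steel forks at x = -42 and +42 mm, 8 mm thick, slot 24 mm wide, bottom at z 35; -y tine rises to z 75 then flares out to 86, +y tine to 53. Jaw on the +y side. Fingers have room at |x| < 25 down to z 20 mm.
- long_clip_seat (a point): point on the axis of the fully seated bar, middle of the long clip, 45 mm above the clip's underside; x along the bar. The bar's heads stay outside the two forks; end play 12 mm either way
- short_clip_seat (a point): point on the axis of the fully seated bar, middle of the short clip, 45 mm above the clip's underside; x along the bar. The bar's heads stay outside the two forks; end play 10 mm either way
- long_clip_jaw (a joint): sprung jaw of the long clip, rad: 0 closed, grows as it swings outward to +y, up to 0.6. Hinge along clip x at y 20, z 14 mm. Two rollers, radius 7, 9 mm wide, at x = -30 and +30, closed at y 10, z 60 mm, over the slot. A bar pressed straight down meets them with its axis at z 74 mm, pushes them aside (about 6 to 12 N) and is home at 45 mm, where the jaw springs back over it.
- short_clip_jaw (a joint): sprung jaw of the short clip, rad: 0 closed, grows as it swings outward to +y, up to 0.6. Hinge along clip x at y 20, z 14 mm. Two rollers, radius 7, 9 mm wide, at x = -30 and +30, closed at y 10, z 60 mm, over the slot. A bar pressed straight down meets them with its axis at z 74 mm, pushes them aside (about 6 to 12 N) and is home at 45 mm, where the jaw springs back over it.
- socket: dark steel wheel socket, loose upright cylinder, diameter 34 mm, height 70 mm. Origin: centre of its underside; z along its axis. It stands on the long clip's base (8 mm above the bench) between its forks and rollers, 5 mm to the -y side of its centre line; pinch it across the clip (along clip y) and lift straight up
- socket_center (a point): centre of the socket, on its axis 35 mm from either end
- tray: open, empty steel tray fixed on the bench, 150 mm (its x) x 120 mm (its y) x 45 mm high, walls 4 mm, floor about 4 mm thick. Origin: centre of its underside
- cash_tin: dark steel cash box, fixed, 164 x 104 x 88 mm high with a handle to 110 mm; origin at the centre of its underside; an obstacle. Tray and cash box stand left and right, either way round
- spray_can: bystander: spray can, diameter 52, 180 mm tall; origin at the centre of its underside
- grease_tin: bystander: grease tin, diameter 56, 70 mm tall; origin at the centre of its underside
- oil_bottle: bystander: oil bottle, diameter 66, 190 mm tall; origin at the centre of its underside
- mug: bystander: white mug, diameter 76, 90 mm tall, handle at its +y; origin at the centre of its underside
- hammer: bystander: hammer lying along its x axis, beyond the clips; origin under its middle
- wrench: bystander: wrench lying along its x axis, beyond the clips; origin under its middle
- screwdriver: bystander: screwdriver lying along its x axis, between the two bars; origin under its middle
Things that resemble listed ones, but are neither listed nor needed, are in the scene too. What is shaped like the long_bar but turquoise is not meant.

How it is judged:
By the outcome, as a careful person would: the job done as asked, in the order asked, and still so for the second after the job is handed in, with the robot touching nothing.
It also fails if it takes over 72 s, if anything falls off the work surface, if the arm or the gripper's body presses on something with over 40 N, if the wrist force passes 120 N, or if a joint passes its speed limit or range.

## Working session

There is one attempt and no reset: what is moved stays moved. The work goes in short steps, Python scripts to look and compute and a tool call to move; the robot and the scene stay as the last step left them, time stands still between calls to the robot, and variables do not carry over. Pictures are saved under pics/ and viewed, at most 10 in all, crops included, and the job is handed in when it is done.

Besides the shell and the picture viewer there is one more tool, called after "Emit:" as name([rows], argument=value, ...), one row to a line, values as JSON. servo_tool: Moves the arm, as the interface text tells. Its arguments: {"type":"object","properties":{"rows":{"type":"array","items":{"type":"array","items":{"type":"number"}}},"grip_force":{"type":"number"}},"required":["rows"]}

```bash
mkdir -p pics; ls
python3 - <<'E'
from cell import manip
import cv2
for n in("top","side"):
    cv2.imwrite(f"pics/{n}0.png",cv2.resize(manip.camera(n)[:,:,::-1],(800,500),interpolation=cv2.INTER_CUBIC)); print(n,manip.camera_info(n))
print(manip.read_state())
E
```

```text
pics
top {'fx': 424.4318584708413, 'fy': 424.4318584708413, 'cx': 318.6984365392606, 'cy': 196.26666725217848, 'D': array([0.01622842, 0.        , 0.        , 0.        , 0.        ]), 'position': array([ 431.34387035,   15.14974024, 1104.51675455]), 'rotation': array([-3.07129439, -0.0254633 , -1.58326382])}
side {'fx': 447.8925653089127, 'fy': 447.8925653089127, 'cx': 320.5370685174175, 'cy': 194.44644485185884, 'D': array([-0.02915476,  0.        ,  0.        ,  0.        ,  0.        ]), 'position': array([ 430.74051621, -838.6162574 ,  784.01522125]), 'rotation': array([-2.27132036,  0.01789339, -0.12186117])}
{'clock': 0.1, 'joints': array([ 1.04939906e+00,  3.00358641e-01,  1.52150596e+00,  8.02357369e-07,
        1.32069706e+00, -6.65890183e-02]), 'qd': array([-0.00253069, -0.00184436, -0.00147669, -0.0006963 , -0.00117268,
       -0.00097066]), 'effort': array([ 1.90926003e-03, -5.32639432e+01, -3.53286052e+01,  7.09711318e-02,
        2.34627194e-02, -3.71747637e-05]), 'eef_pos': array([241.49226501, 493.89239341, 204.97979543]), 'eef_rot': array([-3.14062585e+00, -6.52528129e-05,  2.68678417e+00]), 'wrist_force': array([-0.0520604 , -0.85419045,  0.24707397]), 'moment': array([ 0.03800781, -0.05032535,  0.04636691]), 'finger_force': 0.0, 'finger_gap': 94.06194722021381}
```

View pics/top0.png

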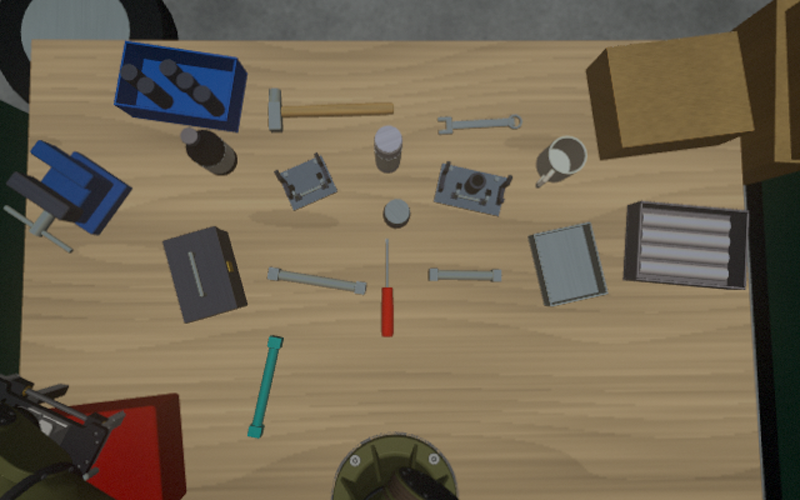

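View pics/side0.png

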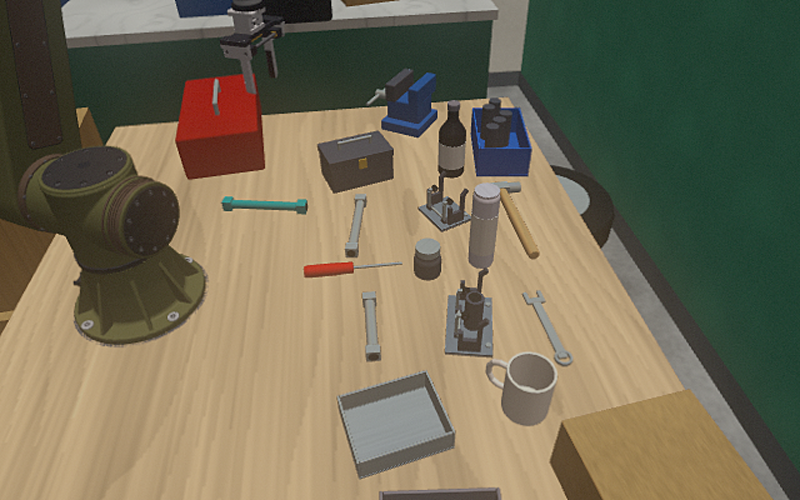

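The top view (800x500) shows these candidates:
- **Long bar:** steel bar at (317,280). The turquoise bar at (265,387) is the decoy, and the steel bar at (465,274) is the short bar.
- **Long clip:** (473,190), with the socket in it. The short clip is at (306,182).
- **Socket:** the cylinder in the long clip at (474,183). The dark cylinders in the blue bin at (170,85) and the grease tin at (397,213) are not it.
- **Tray:** the empty one at (567,263). The filled drawer at (686,245) is not it.

Next is a close crop to check these choices.

```bash
cat > h.py <<'E'
from cell import manip
import numpy as np, cv2
from scipy.spatial.transform import Rotation as R
def cam(n):
    i=manip.camera_info(n); K=np.array([[i['fx'],0,i['cx']],[0,i['fy'],i['cy']],[0,0,1]])
    return K,i['D'],i['position'],R.from_euler('xyz',i['rotation']).as_matrix()
def proj(n,P):
    K,D,p,M=cam(n); r=cv2.Rodrigues(M.T)[0]
    return cv2.projectPoints(np.array(P,float).reshape(-1,1,3),r,-M.T@p,K,D)[0].reshape(-1,2)
def back(n,uv,z):
    K,D,p,M=cam(n); q=cv2.undistortPoints(np.array(uv,float).reshape(-1,1,2),K,D).reshape(-1,2)
    d=np.c_[q,np.ones(len(q))]@M.T; return p+d*((z-p[2])/d[:,2])[:,None]
def crop(im,u,v,w,h,s): return cv2.resize(im[v:v+h,u:u+w],(w*s,h*s),interpolation=cv2.INTER_CUBIC)
E
python3 - <<'E'
from h import *
t=cv2.imread; T=manip.camera("top")[:,:,::-1];S=manip.camera("side")[:,:,::-1]
np.save("T.npy",T);np.save("S.npy",S)
m=np.vstack([np.hstack([crop(T,340,120,80,60,5),crop(T,210,115,80,60,5)]),np.hstack([crop(S,335,205,80,60,5),crop(S,320,130,80,60,5)])])
cv2.imwrite("pics/c1.png",m)
m=np.vstack([crop(T,205,205,200,40,4),crop(T,415,170,80,80,4).repeat(1,0)[:, :].copy() if 0 else np.hstack([crop(T,415,170,80,80,4),crop(S,260,290,120,80,4)])])
cv2.imwrite("pics/c2.png",m)
E
```

```text
(no output)
```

View pics/c1.png

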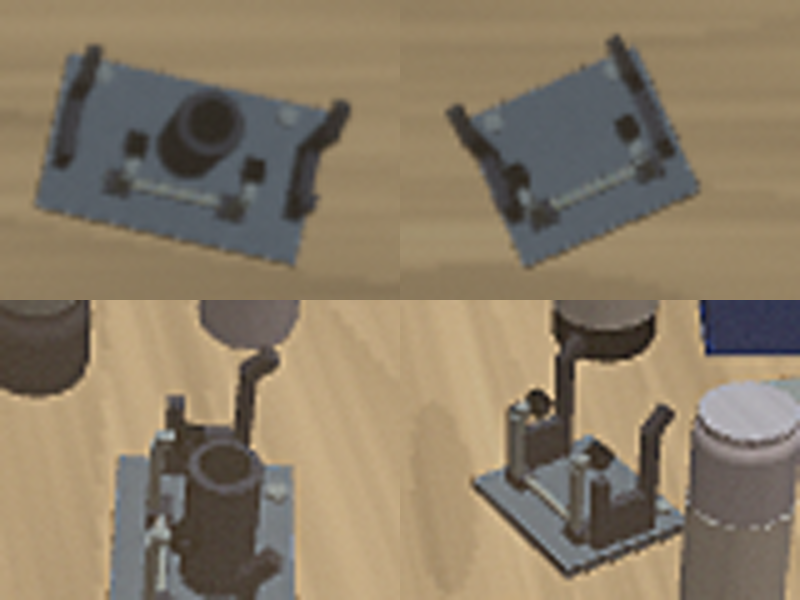

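View pics/c2.png

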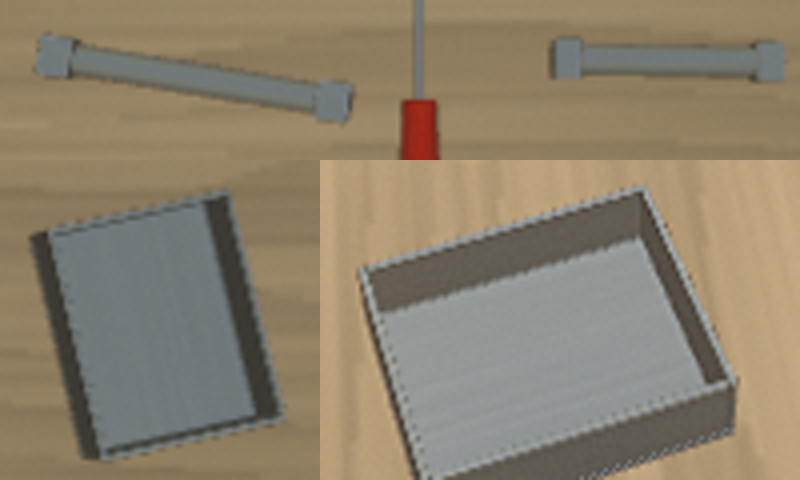

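The crops confirm the choices:
- **Long clip:** the socket stands in it, its rollers are on the robot side, and the tall tines are on the far side.
- **Short clip:** same facing, turned the other way.
- **Bars and tray:** the long bar's heads are near top px (219,219) and (288,230), the short bar's near (347,220) and (397,220). The tray is empty.

Now I'll fit poses to these pixels.

```bash
cat > fit.py <<'E'
from h import *
from scipy.optimize import least_squares
def fit(obs,x0):
    # obs: (cam,local xyz,uv)
    def f(p):
        c,s=np.cos(p[2]),np.sin(p[2]);o=[]
        for n,l,uv in obs:
            o+=list(proj(n,[[p[0]+c*l[0]-s*l[1],p[1]+s*l[0]+c*l[1],l[2]]])[0]-uv)
        return o
    r=least_squares(f,x0,x_scale=[10,10,.1]);return r.x,np.round(r.fun.reshape(-1,2),1).tolist()
E
python3 - <<'E'
from fit import *
print('socket',back('top',[[382.2,143.4]],78),back('side',[[380.2,238]],78))
print('tray',back('top',[[455.7,211.2]],45))
for n,a in(('long',[[219,219.25],[288.5,230.25]]),('short',[[346.75,219.75],[397.5,220.25]])):
    b=back('top',a,26);print(n,b.mean(0),np.linalg.norm(b[1]-b[0]),np.degrees(np.arctan2(*(b[0]-b[1])[1::-1])))
# clip +y toward robot(-x world) => clip x ~ -y... +y_clip=-x_w -> x_clip=(0,+... ) yaw~+90: x->+y, y->-x
X,Y=70,42
L=[('top',(X,-Y,8),(353.6,131)),('top',(X,Y,8),(347.4,161)),('top',(-X,Y,8),(399.2,172.6)),
('side',(X,-Y,8),(393.6,238)),('side',(X,Y,8),(359,236.4)),('side',(-X,Y,8),(356.8,281.6)),('side',(-X,-Y,8),(392.8,283))]
for o in (L,L[:3],L[3:]): print('L',fit(o,[560,-170,1.5]))
X=50
S=[('top',(X,-Y,8),(223.4,138.6)),('top',(-X,-Y,8),(256.4,125)),('top',(-X,Y,8),(269.6,152.6)),('top',(X,Y,8),(235.6,168.2)),
('side',(X,Y,8),(334.4,165.8)),('side',(-X,Y,8),(354,183.4)),('side',(-X,-Y,8),(377,174.0)),('side',(X,-Y,8),(358,157))]
for o in (S,S[:4],S[4:]): print('S',fit(o,[560,200,1.9]))
E
```

```text
socket [[ 631.73786283 -169.43749306   78.        ]] [[ 631.24463655 -171.1286329    78.        ]]
tray [[ 464.32882406 -356.7417349    45.        ]]
long [436.59883614 151.53815965  26.        ] 177.2241905594683 80.2764650876051
short [ 444.95286527 -148.61905443   26.        ] 129.56512369370364 88.75781852401518
L (array([ 625.24032846, -167.13039736,    1.34443322]), [[0.3, -1.1], [-0.1, -0.1], [0.4, -0.3], [-0.5, -0.3], [-0.9, -0.8], [-1.4, -0.4], [1.4, 0.9]])
L (array([ 624.0256098 , -166.55453299,    1.34841366]), [[0.0, -0.6], [-0.3, 0.5], [0.3, 0.1]])
L (array([ 625.9845993 , -167.47755244,    1.33853893]), [[-0.0, -0.1], [-0.4, -0.8], [-1.2, -0.4], [1.6, 1.1]])
S (array([641.69411344, 172.52806147,   1.98544247]), [[-1.2, 0.4], [1.1, -1.5], [1.1, 0.0], [-0.3, 0.1], [-0.6, -0.4], [-0.9, 0.2], [0.7, -0.2], [-0.3, -0.5]])
S (array([641.07062117, 172.88600503,   1.98137257]), [[-1.3, 0.5], [1.1, -1.2], [0.9, 0.3], [-0.6, 0.3]])
S (array([642.32508053, 171.59594466,   1.99195472]), [[-0.3, -0.1], [-0.5, 0.5], [1.0, -0.1], [-0.2, -0.4]])
```

Emit:
servo_tool([
  [0, 0, -4.8, 24.4, -41.5, 2, 0],
  [0, 0, -4.8, 24.4, -41.5, 2, 0],
  [0, 0, -4.8, 24.4, -41.5, 2, 0],
  [0, 0, -4.8, 24.4, -41.5, 2, 0],
  [0, 0, -4.8, 24.4, -41.5, 2, 0],
  [0, 0, -4.8, 24.4, -41.5, 2, 0],
  [0, 0, -4.8, 24.4, -41.5, 2, 0],
  [0, 0, -4.8, 24.4, -41.5, 2, 0],
  [0, 0, -4.8, 24.4, -41.5, 2, 0],
  [0, 0, -4.8, 24.4, -41.5, 2, 0],
  [0, 0, -4.8, 24.4, -41.5, 2, 0],
  [0, 0, -4.8, 24.4, -41.5, 2, 0],
  [0, 0, -4.8, 24.4, -41.5, 2, 0],
  [0, 0, -4.8, 24.4, -41.5, 2, 0],
  [0, 0, -4.8, 24.4, -41.5, 2, 0],
  [0, 0, -4.8, 24.4, -41.5, 2, 0],
  [0, 0, 0, 0, 0, 0, 0],
], grip_force=25)

```text
clock: 2.33
eef_pos: [632.4, -172.4, 236.0]
eef_rot: [-3.14, 0.0, 1.343]
wrist_force: [-0.0, 0.0, -0.2]
finger_gap: 94.1
finger_force: 0.0
```

Emit:
servo_tool([
  [0, 0, 0, -0.9, 2, -40, 0],
  [0, 0, 0, 0, 0, -45, 0],
  [0, 0, 0, 0, 0, -45, 0],
  [0, 0, 0, 0, 0, -38, 0],
  [0, 0, 0, 0, 0, -20, 0],
  [0, 0, 0, 0, 0, 0, 0.7],
  [0, 0, 0, 0, 0, 0, 0.7],
  [0, 0, 0, 0, 0, 0, 0.7],
  [0, 0, 0, 0, 0, 0, 0.7],
  [0, 0, 0, 0, 0, 0, 0.7],
  [0, 0, 0, 0, 0, 0, 0.7],
  [0, 0, 0, 0, 0, 0, 0.7],
])

```text
clock: 3.82
eef_pos: [631.1, -167.9, 49.4]
eef_rot: [-3.141, -0.0, 1.346]
wrist_force: [-1.4, -0.3, 0.7]
finger_gap: 33.9
finger_force: 24.9
```

Emit:
servo_tool([
  [0, 0, 0, 0, 0, 15, 0.7],
  [0, 0, 0, 0, 0, 35, 0.7],
  [0, 0, 0, 0, 0, 40, 0.7],
  [0, 0, 0, 0, 0, 25, 0.7],
  [0, 0, 0, -14, -16, 0, 0.7],
  [0, 0, 0, -28, -31, 0, 0.7],
  [0, 0, 0, -35, -40, 0, 0.7],
  [0, 0, 0, -35, -40, 0, 0.7],
  [0, 0, 0, -30, -32, 0, 0.7],
  [0, 0, 0, -17, -20, 0, 0.7],
  [0, 0, 0, -8, -10, 0, 0.7],
  [0, 0, 0, 0, 0, -35, 0.7],
  [0, 0, 0, 0, 0, -40, 0.7],
  [0, 0, 0, 0, 0, -28, 0.7],
  [0, 0, 0, 0, 0, 0, 0.7],
  [0, 0, 0, 0, 0, 0, 0.7],
])

```text
clock: 5.82
eef_pos: [464.5, -357.1, 62.6]
eef_rot: [3.14, 0.001, 1.347]
wrist_force: [0.5, 0.2, -0.9]
finger_gap: 33.7
finger_force: 24.9
```

Emit:
servo_tool([
  [0, 0, 0, 0, 0, -10, 0.7],
  [0, 0, 0, 0, 0, -4, 0.7],
  [0, 0, 0, 0, 0, -2, 0.7],
  [0, 0, 0, 0, 0, -1, 0.7],
  [0, 0, 0, 0, 0, 0, 0.7],
])

```text
clock: 6.45
eef_pos: [464.1, -357.1, 45.3]
eef_rot: [3.141, 0.0, 1.346]
wrist_force: [-2.6, 1.9, 6.5]
finger_gap: 33.3
finger_force: 25.0
```

Emit:
servo_tool([
  [0, 0, 0, 0, 0, 0, 0.4],
  [0, 0, 0, 0, 0, 0, 0.4],
  [0, 0, 0, 0, 0, 0, 0.4],
  [0, 0, 0, 0, 0, 20, 0.4],
  [0, 0, 0, 0, 0, 45, 0.4],
  [0, 0, 0, 0, 0, 45, 0.2],
  [0, 0, 0.3, -3, 44, 5, 0],
  [0, 0, 0.3, -3, 44, 0, 0],
  [0, 0, 0.3, -3, 44, 0, 0],
  [0, 0, 0.3, -3, 44, 0, 0],
  [0, 0, 0.3, -3, 44, 0, 0],
  [0, 0, 0.3, -3, 44, 0, 0],
  [0, 0, 0.3, -3, 44, 0, 0],
  [0, 0, 0.3, -3, 44, 0, 0],
  [0, 0, 0.3, -2, 44, 0, 0],
  [0, 0, 0.3, -1, 44, 0, 0],
  [0, 0, 0.2, -1, 44, 0, 0],
  [0, 0, 0, 0, 24, 0, 0],
  [0, 0, 0, 0, 0, 0, 0],
])

```text
clock: 8.82
eef_pos: [435.9, 152.1, 159.4]
eef_rot: [-3.142, -0.0, 1.405]
wrist_force: [-0.1, 0.1, 0.3]
finger_gap: 93.9
finger_force: 0.0
```

Run:
```python
from h import *
T=manip.camera("top")[:,:,::-1];S=manip.camera("side")[:,:,::-1]
m=np.vstack([np.hstack([crop(T,415,170,80,60,5),crop(T,340,120,80,60,5)]),np.hstack([crop(S,260,290,80,60,5),crop(S,335,220,80,60,5)])])
cv2.imwrite("pics/c3.png",m); s=manip.read_state();print(s['eef_pos'],s['eef_rot'],s['wrist_force'])
```

```text
[436.05429676 150.65673917 159.36796547] [-3.14147919e+00  1.99754732e-04  1.40252881e+00] [-0.04401815 -0.08869192  0.46864433]
```

View pics/c3.png

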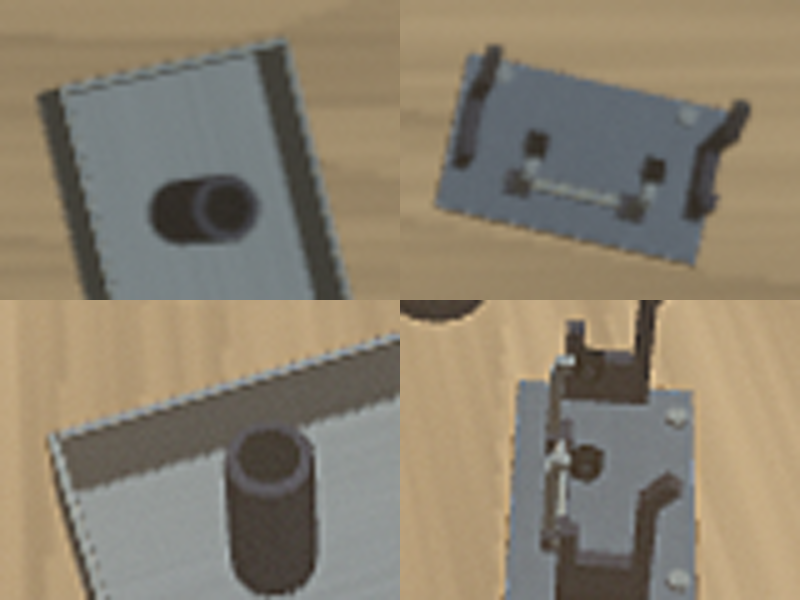

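The socket stands upright in the tray and the long clip is empty with its jaw closed. Next I'll grasp the long bar.

Emit:
servo_tool([
  [0, 0, 0, 0.5, 1, -40, 0],
  [0, 0, 0, 0, 0, -45, 0],
  [0, 0, 0, 0, 0, -40, 0],
  [0, 0, 0, 0, 0, -20, 0],
  [0, 0, 0, 0, 0, -10, 0],
  [0, 0, 0, 0, 0, 0, 0.9],
  [0, 0, 0, 0, 0, 0, 0.9],
  [0, 0, 0, 0, 0, 0, 0.9],
  [0, 0, 0, 0, 0, 0, 0.9],
  [0, 0, 0, 0, 0, 0, 0.9],
  [0, 0, 0, 0, 0, 0, 0.9],
  [0, 0, 0, 0, 0, 0, 0.9],
  [0, 0, 0, 0, 0, 0, 0.9],
], grip_force=50)

```text
clock: 10.55
eef_pos: [436.6, 152.1, 4.4]
eef_rot: [3.142, 0.0, 1.402]
wrist_force: [0.5, 0.0, 0.5]
finger_gap: 19.1
finger_force: 50.0
```

Run:
```python
from h import *
s=manip.read_state();print(s['eef_pos'],s['eef_rot'],s['wrist_force'],s['finger_gap'])
b=back('top',[[367.4,148.6],[390.8,153.8]],65);print(b,np.linalg.norm(b[1]-b[0]),np.degrees(np.arctan2(*(b[0]-b[1])[1::-1])))
```

```text
[436.62281117 152.06433214   4.42959562] [3.14154827e+00 1.09772156e-05 1.40227267e+00] [0.502002   0.00656143 0.54439779] 19.071684569013833
[[ 621.52642241 -134.62062136   65.        ]
 [ 608.00427621 -192.61248739   65.        ]] 59.54750174300229 76.87468184227704
```

Emit:
servo_tool([
  [0, 0, 0, 0, 0, 15, 0.9],
  [0, 0, 0, 0, 0, 40, 0.9],
  [0, 0, 0, 0, 0, 40, 0.9],
  [0, 0, 0, 0, 0, 30, 0.9],
  [0, 0, -0.4, 0, -20, 0, 0.9],
  [0, 0, -0.4, 0, -40, 0, 0.9],
  [0, 0, -0.4, 0, -45, 0, 0.9],
  [0, 0, -0.4, 0, -45, 0, 0.9],
  [0, 0, -0.4, 0, -45, 0, 0.9],
  [0, 0, -0.4, 10, -45, 0, 0.9],
  [0, 0, -0.4, 25, -45, 0, 0.9],
  [0, 0, -0.4, 40, -24, 0, 0.9],
  [0, 0, -0.1, 45, -10, 0, 0.9],
  [0, 0, 0, 40, 0, 0, 0.9],
  [0, 0, 0, 19, 0, -10, 0.9],
  [0, 0, 0, 10, 0, -12, 0.9],
  [0, 0, 0, 0, 0, 0, 0.9],
  [0, 0, 0, 0, 0, 0, 0.9],
])

```text
clock: 12.8
eef_pos: [625.1, -167.0, 108.0]
eef_rot: [3.142, 0.0, 1.345]
wrist_force: [-0.5, 0.5, -2.5]
finger_gap: 18.9
finger_force: 50.0
```

Run:
```python
from h import *
T=manip.camera("top")[:,:,::-1];S=manip.camera("side")[:,:,::-1]
s=manip.read_state();p=s['eef_pos'];y=s['eef_rot'][2];print(p,s['eef_rot'],s['wrist_force'],s['finger_gap'])
ax=np.array([np.cos(y),np.sin(y),0]);c=p+[0,0,8.6]
def draw(im,n,P):
    for u,v in proj(n,P): cv2.circle(im,(int(round(u*16*1)),int(round(v*16))),8,(0,0,255),-1,cv2.LINE_AA,4)
m=np.hstack([crop(T,330,115,100,75,4),crop(S,325,180,100,125,4)[:500]]) if 0 else None
for im,n in((T,'T'),(S,'S')): np.save(n+'1.npy',im)
a=crop(T,330,110,100,80,4);b=crop(S,315,180,100,120,4)
for im,n,o in((a,'top',(330,110)),(b,'side',(315,180))):
    P=[c+ax*t for t in(-100,100)]
    for u,v in (proj(n,P)-o)*4+1.5: cv2.circle(im,(int(u),int(v)),2,(0,0,255),-1)
cv2.imwrite("pics/c4.png",np.hstack([cv2.copyMakeBorder(a,0,160,0,0,0),b]))
print(proj('top',[c-ax*100,c+ax*100]),proj('side',[c-ax*100,c+ax*100]))
```

```text
[ 625.33758732 -167.08842254  108.2888455 ] [3.14080896e+00 9.06549607e-05 1.34435486e+00] [ 0.40938215 -1.13999489 -3.08369239] 19.00847485975182
[[425.45713899 151.94547983]
 [342.81044702 133.79727893]] [[377.9613623  259.36317972]
 [378.59794897 194.11855267]]
```

View pics/c4.png

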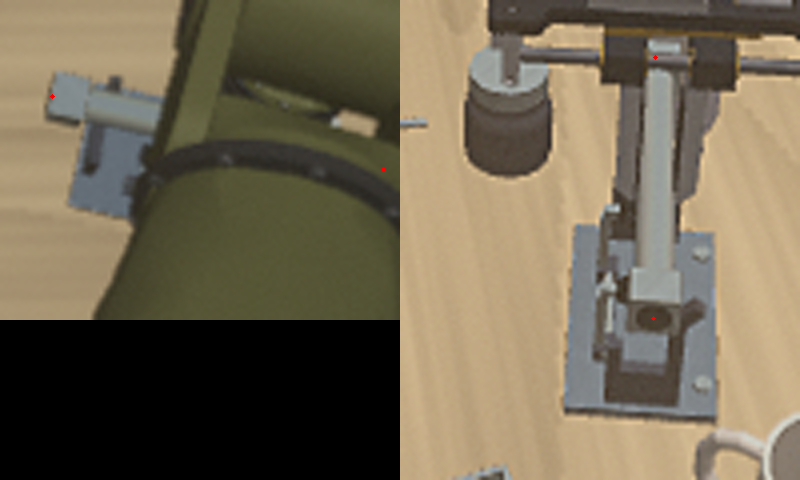

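Run:
```python
from h import *
b=back('side',[[370.4,271.5],[382.4,271.5],[370.4,231],[382,231]],35);d=np.array([-np.sin(1.344),np.cos(1.344),0]);print(b,b@d)
p=manip.read_state()['eef_pos'];print(p@d, b.mean(0))
```

```text
[[ 600.40514729 -225.70925734   35.        ]
 [ 625.92546478 -229.26779474   35.        ]
 [ 625.69863063 -104.75111602   35.        ]
 [ 652.74670377 -108.58248137   35.        ]] [-635.78214752 -661.44909688 -633.22961851 -660.44654767]
-646.8948037228017 [ 626.19398662 -167.07766237   35.        ]
```

Emit:
servo_tool([
  [0, 0, 0, 0.5, 0, -20, 0.9],
  [0, 0, 0, 0, 0, -18, 0.9],
  [0, 0, 0, 0, 0, -4, 0.9],
  [0, 0, 0, 0, 0, -4, 0.9],
  [0, 0, 0, 0, 0, -4, 0.9],
  [0, 0, 0, 0, 0, -4, 0.9],
  [0, 0, 0, 0, 0, -4, 0.9],
  [0, 0, 0, 0, 0, 0, 0.9],
])

```text
clock: 13.9
eef_pos: [626.5, -167.0, 48.9]
eef_rot: [3.141, -0.0, 1.345]
wrist_force: [6.9, -2.1, -4.8]
finger_gap: 18.8
finger_force: 50.0
```

Emit:
servo_tool([
  [0, 0, 0, 0, 0, -4, 0.9],
  [0, 0, 0, 0, 0, -4, 0.9],
  [0, 0, 0, 0, 0, -3, 0.9],
  [0, 0, 0, 0, 0, -2, 0.9],
  [0, 0, 0, 0, 0, 0, 0.9],
])

```text
clock: 14.52
eef_pos: [625.8, -166.8, 36.4]
eef_rot: [-3.141, -0.0, 1.345]
wrist_force: [-2.6, 0.9, -0.9]
finger_gap: 18.9
finger_force: 50.0
```

Emit:
servo_tool([
  [0, 0, 0, 0, 0, -1, 0.9],
  [0, 0, 0, 0, 0, -0.5, 0.9],
  [0, 0, 0, 0, 0, 0, 0.9],
])

```text
clock: 14.9
eef_pos: [625.9, -166.9, 36.2]
eef_rot: [-3.141, 0.0, 1.345]
wrist_force: [-9.3, 2.4, 12.5]
finger_gap: 18.7
finger_force: 50.0
```

Emit:
servo_tool([
  [0, 0, 0, 0, 0, 0, 0.64],
  [0, 0, 0, 0, 0, 0, 0.64],
  [0, 0, 0, 0, 0, 0, 0.64],
  [0, 0, 0, 0, 0, 10, 0.64],
  [0, 0, 0, 0, 0, 20, 0.6],
  [0, 0, 0, 0, 0, 40, 0.6],
  [0, 0, 0, 0, 0, 40, 0.4],
  [0, 0, 2, -20, 3, 0, 0],
  [0, 0, 2, -40, 3, 0, 0],
  [0, 0, 2, -40, 3, 0, 0],
  [0, 0, 2, -40, 3, 0, 0],
  [0, 0, 2, -30, 3, 0, 0],
  [0, 0, 1.8, -11, 3, -10, 0],
  [0, 0, 0, 0, 0, 0, 0],
  [0, 0, 0, 0, 0, 0, 0],
])

```text
clock: 16.77
eef_pos: [445.9, -149.1, 136.0]
eef_rot: [3.14, 0.001, 1.55]
wrist_force: [-0.6, 0.1, 0.3]
finger_gap: 93.9
finger_force: 0.0
```

Run:
```python
from h import *
T=manip.camera("top")[:,:,::-1];S=manip.camera("side")[:,:,::-1]
s=manip.read_state();p=s['eef_pos'];print(p,s['eef_rot'],s['wrist_force'],s['finger_gap'])
a=crop(T,330,110,100,100,4);b=crop(S,315,190,100,100,4)
d=np.array([np.cos(1.344),np.sin(1.344),0]);c=np.array([625.7,-166.9,45])
for im,n,o in((a,'top',(330,110)),(b,'side',(315,190))):
    for u,v in (proj(n,[c+d*100,c-d*100])-o)*4+1.5: cv2.circle(im,(int(u),int(v)),2,(0,0,255),-1)
cv2.imwrite("pics/c5.png",np.hstack([a,b]))
```

```text
[ 445.73654858 -149.07477909  135.49164973] [3.14085958e+00 3.05351231e-04 1.55026929e+00] [-0.69325699 -0.69932925  1.1007743 ] 94.10830962468036
```

View pics/c5.png

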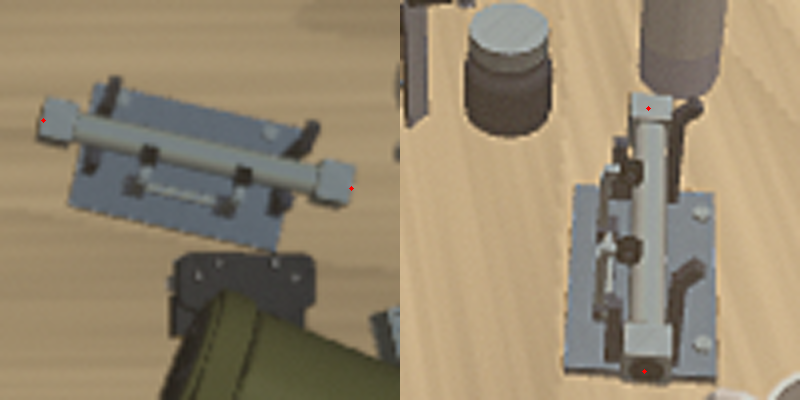

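The long bar lies in both forks with the rollers over it, and its ends match the predicted seat points. Now the short bar.

Emit:
servo_tool([
  [0, 0, 0, -0.7, 0.5, -40, 0],
  [0, 0, 0, 0, 0, -40, 0],
  [0, 0, 0, 0, 0, -30, 0],
  [0, 0, 0, 0, 0, -15, 0],
  [0, 0, 0, 0, 0, -6, 0],
  [0, 0, 0, 0, 0, 0, 0.9],
  [0, 0, 0, 0, 0, 0, 0.9],
  [0, 0, 0, 0, 0, 0, 0.9],
  [0, 0, 0, 0, 0, 0, 0.9],
  [0, 0, 0, 0, 0, 0, 0.9],
  [0, 0, 0, 0, 0, 0, 0.9],
  [0, 0, 0, 0, 0, 0, 0.9],
  [0, 0, 0, 0, 0, 0, 0.9],
])

```text
clock: 18.5
eef_pos: [444.4, -148.4, 3.9]
eef_rot: [3.141, 0.0, 1.551]
wrist_force: [0.5, -0.4, -0.9]
finger_gap: 18.8
finger_force: 50.0
```

Run:
```python
from h import *
s=manip.read_state();print(s['eef_pos'],s['eef_rot'],s['wrist_force'],s['finger_gap'])
# short-clip rollers in top crop (montage 400 offset, /5 + (210,115))
b=back('top',[[(515-400)/5+210,177/5+115],[(627-400)/5+210,127/5+115]],65)
y=np.arctan2(*(b[0]-b[1])[1::-1]);print(b.mean(0),np.linalg.norm(b[1]-b[0]),y, b.mean(0)-10*np.array([-np.sin(1.985),np.cos(1.985),0]))
```

```text
[ 444.44745694 -148.4278655     3.94685553] [3.14148399e+00 6.63652861e-06 1.55050608e+00] [ 0.54670534 -0.36531671 -0.85157937] 18.84998354914947
[631.84305339 169.76428275  65.        ] 60.15352109164726 1.9906653577688098 [640.9974244  173.78889346  65.        ]
```

Emit:
servo_tool([
  [0, 0, 0, 0, 0, 15, 0.9],
  [0, 0, 0, 0, 0, 40, 0.9],
  [0, 0, 0, 0, 0, 40, 0.9],
  [0, 0, 0, 0, 0, 30, 0.9],
  [0, 0, 2, 0, 20, 0, 0.9],
  [0, 0, 2, 0, 40, 0, 0.9],
  [0, 0, 2, 0, 45, 0, 0.9],
  [0, 0, 2, 0, 45, 0, 0.9],
  [0, 0, 2, 0, 45, 0, 0.9],
  [0, 0, 3, 0, 45, 0, 0.9],
  [0, 0, 3, 15, 45, 0, 0.9],
  [0, 0, 3, 30, 24, 0, 0.9],
  [0, 0, 3, 45, 12, 0, 0.9],
  [0, 0, 3, 45, 0, 0, 0.9],
  [0, 0, 0, 35, 0, -5, 0.9],
  [0, 0, 0, 20, 0, -10, 0.9],
  [0, 0, 0, 7, 0, -6, 0.9],
  [0, 0, 0, 0, 0, 0, 0.9],
  [0, 0, 0, 0, 0, 0, 0.9],
])

```text
clock: 20.88
eef_pos: [641.0, 172.7, 108.7]
eef_rot: [3.141, 0.0, 1.987]
wrist_force: [0.1, 0.8, -1.7]
finger_gap: 18.5
finger_force: 50.0
```

Run:
```python
from h import *
S=manip.camera("side")[:,:,::-1];S0=np.load("S.npy");T=np.load("T.npy")
s=manip.read_state();p=s['eef_pos'];y=s['eef_rot'][2];print(p,s['eef_rot'],s['wrist_force'],s['finger_gap'])
a=crop(S,310,120,80,80,5);b=crop(S0,310,120,80,80,5);t=crop(T,210,115,80,40,5)
d=np.array([np.cos(y),np.sin(y),0]);c=p+[0,0,9.1]
for u,v in (proj('side',[c+d*74,c-d*74])-(310,120))*5+2: cv2.circle(a,(int(u),int(v)),2,(0,0,255),-1)
# clip model drawn on the empty-clip picture
C=np.array([641.5,172.5,0]);yy=1.986;M=np.array([[np.cos(yy),-np.sin(yy),0],[np.sin(yy),np.cos(yy),0],[0,0,1]])
L=[(sx*46,sy*12,z) for sx in(-1,1) for sy,z in((-1,35),(1,35),(1,53),(-1,75))]+[(sx*50,sy*42,8) for sx in(-1,1) for sy in(-1,1)]
for u,v in (proj('side',[C+M@np.array(l) for l in L])-(310,120))*5+2: cv2.circle(b,(int(u),int(v)),2,(0,0,255),-1)
cv2.imwrite("pics/c6.png",np.hstack([a,b]))
```

```text
[641.06874659 172.73491835 108.84300996] [3.14083090e+00 1.55259346e-04 1.98718254e+00] [-0.71364329 -0.10263225 -1.43013926] 18.923557531968015
```

View pics/c6.png

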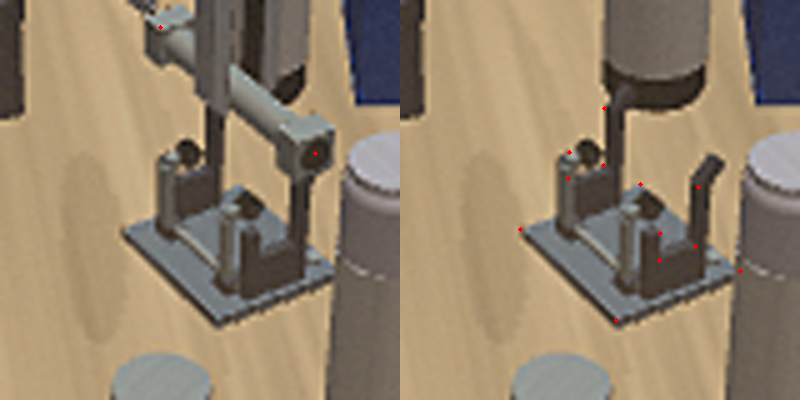

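Emit:
servo_tool([
  [0, 0, 0, 0.4, 0, -20, 0.9],
  [0, 0, 0, 0, 0, -19, 0.9],
  [0, 0, 0, 0, 0, -4, 0.9],
  [0, 0, 0, 0, 0, -4, 0.9],
  [0, 0, 0, 0, 0, -4, 0.9],
  [0, 0, 0, 0, 0, -4, 0.9],
  [0, 0, 0, 0, 0, -4, 0.9],
  [0, 0, 0, 0, 0, 0, 0.9],
])

```text
clock: 21.92
eef_pos: [642.2, 173.0, 47.7]
eef_rot: [3.14, -0.0, 1.987]
wrist_force: [7.2, 3.5, -5.1]
finger_gap: 19.1
finger_force: 50.0
```

Emit:
servo_tool([
  [0, 0, 0, 0, 0, -4, 0.9],
  [0, 0, 0, 0, 0, -4, 0.9],
  [0, 0, 0, 0, 0, -3, 0.9],
  [0, 0, 0, 0, 0, -2, 0.9],
  [0, 0, 0, 0, 0, 0, 0.9],
])

```text
clock: 22.55
eef_pos: [641.5, 172.6, 35.9]
eef_rot: [-3.141, -0.0, 1.987]
wrist_force: [-3.3, 1.1, 4.0]
finger_gap: 18.8
finger_force: 50.0
```

Emit:
servo_tool([
  [0, 0, 0, 0, 0, -1, 0.9],
  [0, 0, 0, 0, 0, 0, 0.9],
])

```text
clock: 22.8
eef_pos: [641.5, 172.6, 35.7]
eef_rot: [-3.141, -0.0, 1.987]
wrist_force: [-6.3, -0.4, 12.5]
finger_gap: 18.9
finger_force: 50.0
```

Emit:
servo_tool([
  [0, 0, 0, 0, 0, 0, 0.64],
  [0, 0, 0, 0, 0, 0, 0.64],
  [0, 0, 0, 0, 0, 0, 0.64],
  [0, 0, 0, 0, 0, 10, 0.64],
  [0, 0, 0, 0, 0, 20, 0.6],
  [0, 0, 0, 0, 0, 40, 0.6],
  [0, 0, 0, 0, 0, 40, 0.4],
  [0, 0, 0, -20, 0, 10, 0.4],
  [0, 0, 0, -40, 0, 20, 0.4],
  [0, 0, 0, -40, 0, 20, 0.4],
  [0, 0, 0, -40, 0, 0, 0.4],
  [0, 0, 0, -40, 0, 0, 0.4],
  [0, 0, 0, -30, 0, 0, 0.4],
  [0, 0, 0, 0, 0, 0, 0.4],
  [0, 0, 0, 0, 0, 0, 0.4],
])

```text
clock: 24.68
eef_pos: [432.5, 172.7, 196.0]
eef_rot: [3.14, 0.0, 1.987]
wrist_force: [-0.3, -0.3, 0.2]
finger_gap: 56.4
finger_force: 0.0
```

Run:
```python
from h import *
T=manip.camera("top")[:,:,::-1];S=manip.camera("side")[:,:,::-1]
s=manip.read_state();print(s['eef_pos'],s['wrist_force'])
a=cv2.resize(T,(800,500))[20:330];b=np.hstack([crop(S,300,110,100,70,4),crop(S,315,200,100,70,4)])
c=np.array([641.5,172.6,45]);d=np.array([np.cos(1.987),np.sin(1.987),0])
for u,v in (proj('side',[c+d*74,c-d*74])-(300,110))*4+1.5: cv2.circle(b,(int(u),int(v)),2,(0,0,255),-1)
cv2.imwrite("pics/c7.png",np.vstack([a,b]))
```

```text
[432.50046089 172.55894811 195.28925738] [ 0.5258353  -0.6350556  -0.91166476]
```

View pics/c7.png

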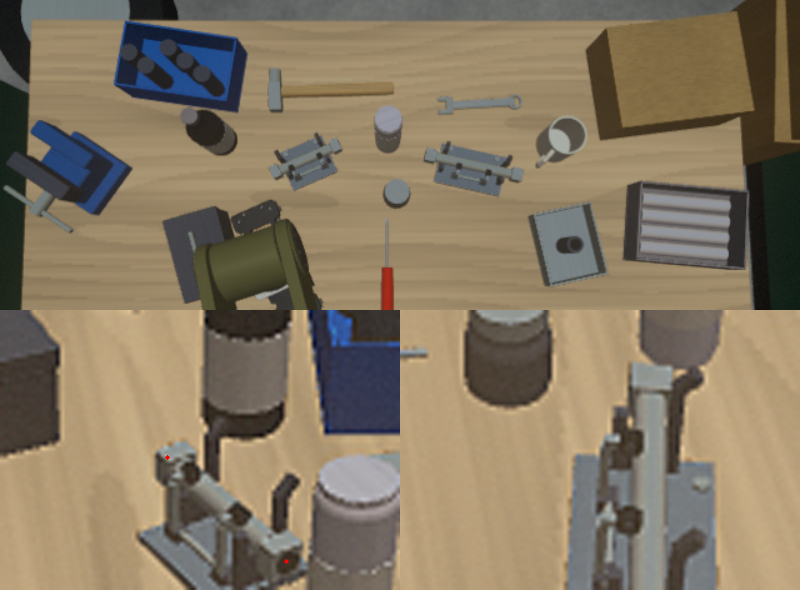

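Both bars lie in their clips with the rollers over them; the short bar's ends match their seat points at crop (167,457) and (286,561). The socket stands in the tray at (570,244), and everything else is where it was.

```bash
python3 -c "
from cell import manip
print(manip.sign_off())"
```

```text
the job is handed in; nothing more can be done
None
```

The job is handed in at about 25 s of the 72 s allowed: the socket stands in the empty tray, and the last pictures show both bars home in their clips with the jaws closed and nothing else moved.

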